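Sieve the finished bushes out of the deburring media

ROBOT

A 6-joint arm with a two-finger parallel gripper is mounted at the origin on a cart in front of the work surface, level with it; the furniture and walls round the work are solid. World frame = base frame: x ahead of the robot, y to its left, z up, the work surface at z = 0. Lengths are in mm, angles in degrees, forces in N, time in s.
With the tool pointing down it reaches from about 350 to 1000 mm from the base axis. Payload 7.1 kg.
Tool frame: the origin (TCP) lies at the very end of the fingers, on their centre line; the grasp point (between the pads) lies 19 mm behind it (manip.grasp_offset is the distance from the TCP to the grasp point, in mm); z points along the fingers, y is the direction in which the jaws open and shut (so a half turn about z gives the same grasp; the last joint's range is limited). The gripper opens to 85 mm and grips with 20 to 120 N. Pads are 22 mm wide; open, the fingers measure 114 mm over their backs; the gripper's body (76 mm by 85 mm) begins 54 mm behind the grasp point. The pads swing forward as they close: fully open they stand 13 mm farther back than shut.
Start: joints at [-76.547, 24.242, 93.386, -0, 62.372, -1.089], TCP at [156.946, -604.957, 231.319] pointing down, gripper open.
Joint ranges: [-172.04, 172.04], [-51.8, 120.97], [4.93, 147.93], [-75.15, 255.16], [6.16, 154.13], [-145.62, 145.62]. Speed limits (degrees/s): [136.94, 136.94, 172.46, 180, 180, 180].

INTERFACE

Orientations are given as a 3x3 rotation matrix whose columns are the frame's x, y, z axes.
In Python, from cell import manip gives the robot as it stands.
- The arm moves only by the tool carry_out, never from a script. Its argument "rows" is a list of rows, each an object of numbers: "dx", "dy", "dz": the shift along the tool's x, y, z in mm; "twist": the turn about the tool's z in rad. In form: [{"dx": .., "dy": .., "dz": .., "twist": ..}, ...]. A call has 1 to 8 rows; each row shifts and turns the pose as measured when the row begins, along the tool's axes as they then stand; what a row does not reach is not made up. A row lasts 1/8 s, in which the tool goes at most 62.5 mm and 10.7 degrees, less where a joint would pass 70% of its speed; a pose out of reach is approached as far as the arm can. A call with a gripper value outside its range is refused whole. "fingers" is the closure, from 0 (fully open) to 1 (shut), set as the call begins (left out, the last holds). The fingers move at their own pace and stop on an object; the grip force is fixed at half the most. Time passes only in rows, so rows that do not move let the fingers close. It gives the time, the measured TCP pose, the force and the opening at its end, in the units of the state.
- manip.get_state(): the state, without advancing time (a new reading comes with each control period).
- manip.camera(name): name is "side" or "top"; returns the picture (400x640x3 uint8, blue, green, red); there is no depth.
- manip.camera_model(name): a dict with "fx", "fy", "cx", "cy" (pixels), "pose" (4x4, takes a point from camera to world coordinates). Camera axes: x right, y up, looking along -z (the intrinsics and any distortion apply to the point x, -y, -z); pixel columns grow to the right and rows downward; lengths in mm; the calibration is good to about 2 mm. A picture is of the moment at which its call begins. camera_model takes no time and is no camera call.
- manip.hand_in(): hands the job in, once; it reports no verdict.
The state is a dict: "time": time; "q": joint angles; "joint_velocities": joint speeds; "tau": joint torques, N m; "eef_pos": TCP position; "ee_rot": TCP orientation; "contact_force": force on the tool from outside, world axes, zero at the start; "torque": the same for the moment, N m; "finger_gap": finger opening in mm.
Only numpy, scipy, OpenCV 4.12 (cv2) and the standard library are available. Lean on these libraries where they do the work, as an engineer would, in place of code of your own. Each camera call takes 0.05 s, during which the arm holds its last target. There are 200 camera calls.

TASK

The brass bushes are still lying among the white deburring balls in the sieve. Take the stirring rod out of its stand and stir the balls with it until all four bushes have dropped through the sieve into the pan below, keeping every ball in the sieve and your fingers off balls and bushes. Then put the rod back fully home in its stand, and leave the other things on the bench where they are.

Things in the scene. Friction and masses are not known exactly. Their poses are not given: they have to be found in the camera images.
- rod: stirring rod, upright in the stand at the start: white plastic shaft 10 dia, blue round grip 18 dia from 100 to 165 above the tip, total length 165, 60 g. Origin at the centre of its lower tip, z along the rod towards the grip
- stand: the rod's fixed bench stand: grey foot 58 dia x 10, aluminium tube 25 dia on it up to height 52. Bore 13.4 dia, 42 deep (its floor is 10 above the bench), the top 6 flared to 19. Origin on the bench on the bore's axis, z up
- stand_mouth (a point): centre of the bore's mouth at the top of the stand's tube, 52 above the bench
- sieve: fixed round steel sieve standing on its closed receiver pan, one stack: inner dia 128, outer dia at most 141, rim 103 above the bench. Top of the grid plate 58 above the bench, plate 4 thick; pan floor 4 above the bench. Origin on the bench on the stack's axis, z up
- sieve_plate (a point): centre of the plate's top face, 58 above the bench, axes as the sieve's. Welded grid of 8 wide bars centred at -37.5, -12.5, 12.5 and 37.5 along its x and y, leaving holes 17 wide at 25 pitch: centres 0, +-25, and +-50 (these run out to the wall); the four corners by the wall are blank
- ball_1: smooth white ceramic deburring ball, 24 dia, 19 g, lying in a hole of the sieve plate, too big to pass; origin at its centre (it turns as the ball rolls)
- ball_2: smooth white ceramic deburring ball, 24 dia, 19 g, lying in a hole of the sieve plate, too big to pass; origin at its centre (it turns as the ball rolls)
- ball_3: smooth white ceramic deburring ball, 24 dia, 19 g, lying in a hole of the sieve plate, too big to pass; origin at its centre (it turns as the ball rolls)
- ball_4: smooth white ceramic deburring ball, 24 dia, 19 g, lying in a hole of the sieve plate, too big to pass; origin at its centre (it turns as the ball rolls)
- ball_5: smooth white ceramic deburring ball, 24 dia, 19 g, lying in a hole of the sieve plate, too big to pass; origin at its centre (it turns as the ball rolls)
- ball_6: smooth white ceramic deburring ball, 24 dia, 19 g, lying in a hole of the sieve plate, too big to pass; origin at its centre (it turns as the ball rolls)
- bush_1: brass bush, 12 dia x 8 high, 10 g, standing on the bars of the sieve plate at the start; small enough to drop through any free hole; origin at its centre, z along its axis
- bush_2: brass bush, 12 dia x 8 high, 10 g, standing on the bars of the sieve plate at the start; small enough to drop through any free hole; origin at its centre, z along its axis
- bush_3: brass bush, 12 dia x 8 high, 10 g, standing on the bars of the sieve plate at the start; small enough to drop through any free hole; origin at its centre, z along its axis
- bush_4: brass bush, 12 dia x 8 high, 10 g, standing on the bars of the sieve plate at the start; small enough to drop through any free hole; origin at its centre, z along its axis
- parts_bin: blue open small-parts bin with brass parts in it, 76 x 70 x 40; a bystander; origin under its centre
- oil_bottle: yellow dropper bottle with a red spout, 36 dia x 110; a bystander; origin under its centre
- rotor_near: grey turned rotor standing on its flange, 54 dia x 54; a bystander; origin under its centre

How it is judged (in metres and radians):
On the way, in this order (a step that is already met when the one before it is completed fails the run):
1. the rod, out of its stand, is down among the balls in the sieve (horizontal distance between rod and sieve below 0.06 m and z of rod in the frame of sieve below 0.08 m), for 0.2 s.
2. all four bushes have dropped through the plate into the pan (z of each of bush_1, bush_2, bush_3, bush_4 in the frame of sieve below 0.045 m and horizontal distance between each of bush_1, bush_2, bush_3, bush_4 and sieve below 0.062 m), for 0.2 s.
At the end, for the whole second after the job is handed in: The rod is in its stand: tip within 4 mm of the bore's axis and 6 mm of its floor, at most 0.15 rad off upright. All four bushes lie in the pan (centres under 45 mm above the bench), all six balls are on the grid inside the sieve, and rod, balls and bushes are at rest (all of step 2 and horizontal distance between rod and stand below 0.004 m and z of rod in the frame of stand below 0.016 m and angle between rod's own z axis and vertical below 0.15 rad and z of ball_1 in the frame of sieve between 0.062 and 0.095 m and z of ball_2 in the frame of sieve between 0.062 and 0.095 m and z of ball_3 in the frame of sieve between 0.062 and 0.095 m and z of ball_4 in the frame of sieve between 0.062 and 0.095 m and z of ball_5 in the frame of sieve between 0.062 and 0.095 m and z of ball_6 in the frame of sieve between 0.062 and 0.095 m and horizontal distance between each of ball_1, ball_2, ball_3, ball_4, ball_5, ball_6 and sieve below 0.06 m and linear speed of each of rod, ball_1, ball_2, ball_3, ball_4, ball_5, ball_6, bush_1, bush_2, bush_3, bush_4 below 0.02 m/s); the robot touches nothing.
It fails at once if a ball leaves the sieve (horizontal distance between any of ball_1, ball_2, ball_3, ball_4, ball_5, ball_6 and sieve above 0.068 m).
It fails at once if the fingers touch a ball or a bush (contact force between the fingers and ball_1 above 0.5 N or contact force between the fingers and ball_2 above 0.5 N or contact force between the fingers and ball_3 above 0.5 N or contact force between the fingers and ball_4 above 0.5 N or contact force between the fingers and ball_5 above 0.5 N or contact force between the fingers and ball_6 above 0.5 N or contact force between the fingers and bush_1 above 0.5 N or contact force between the fingers and bush_2 above 0.5 N or contact force between the fingers and bush_3 above 0.5 N or contact force between the fingers and bush_4 above 0.5 N).
It fails at once if a bystander is moved by more than 20 mm (distance of any of parts_bin, oil_bottle, rotor_near from where it was at the start of the episode above 0.02 m).
It also fails if it takes over 72 s, if anything falls off the work surface, if the arm or the gripper's body presses on something with over 40 N, if the wrist force passes 120 N, or if a joint passes its speed limit or range.

## Working session

There is one attempt and no reset: what is moved stays moved. The work goes in short steps, Python scripts to look and compute and a tool call to move; the robot and the scene stay as the last step left them, time stands still between calls to the robot, and variables do not carry over. Pictures are saved under pics/ and viewed, about 8 in all and at most 12, crops included, and the job is handed in when it is done.

Besides the shell and the picture viewer there is one more tool, called after "Emit:" as a command line: name --argument value ..., lists and objects as JSON in quotes. carry_out: Moves the arm, as the interface text tells. Its arguments: {"type":"object","properties":{"rows":{"type":"array"},"fingers":{"type":"number"}},"required":["rows"]}

```bash
ls; mkdir -p pics
python3 - <<'E'
from cell import manip
import cv2,numpy as np
s=manip.get_state();print(s)
for n in("side","top"):
    cv2.imwrite(f"pics/{n}0.png",manip.camera(n));print(n,manip.camera_model(n))
E
```

```text
pics
{'time': 0.0, 'q': array([-7.65470538e+01,  2.42856895e+01,  9.34318450e+01, -1.59443486e-03,
        6.23732890e+01, -1.08911529e+00]), 'joint_velocities': array([-0.0089352 , -0.06224436,  0.04645412, -0.04196051, -0.07584127,
       -0.06802557]), 'tau': array([ 1.95060464e-03, -5.57369184e+01, -2.81741989e+01, -5.55931706e-05,
        7.39602459e-03, -7.76441908e-06]), 'eef_pos': array([ 156.81471812, -604.43293899,  230.52915947]), 'ee_rot': array([[ 9.67960329e-01,  2.51102864e-01, -3.92763143e-04],
       [ 2.51103171e-01, -9.67959110e-01,  1.53593755e-03],
       [ 5.49965538e-06, -1.58535069e-03, -9.99998743e-01]]), 'contact_force': array([-0.64444667,  0.46487754, -0.15903641]), 'torque': array([ 0.03637594, -0.0331093 , -0.00180567]), 'finger_gap': 85.06799766752206}
side {'fx': 397.1367904489394, 'fy': 397.1367904489394, 'cx': 312.24395116430514, 'cy': 203.25179445019364, 'pose': array([[ 9.97830765e-01, -2.24834912e-02,  6.18729159e-02,
         5.87772045e+02],
       [ 6.41825175e-02,  5.41289296e-01, -8.38383267e-01,
        -1.03772237e+03],
       [-1.46413642e-02,  8.40535776e-01,  5.41558159e-01,
         7.60670118e+02],
       [ 0.00000000e+00,  0.00000000e+00,  0.00000000e+00,
         1.00000000e+00]])}
top {'fx': 372.699707567006, 'fy': 372.699707567006, 'cx': 320.97343491336676, 'cy': 203.4233842327013, 'pose': array([[ 1.41355883e-02,  9.90575363e-01, -1.36237425e-01,
         3.54012150e+02],
       [-9.99502918e-01,  1.01582871e-02, -2.98450501e-02,
         1.27049029e+01],
       [-2.81798324e-02,  1.36591581e-01,  9.90226558e-01,
         1.10850853e+03],
       [ 0.00000000e+00,  0.00000000e+00,  0.00000000e+00,
         1.00000000e+00]])}
```

View pics/top0.png

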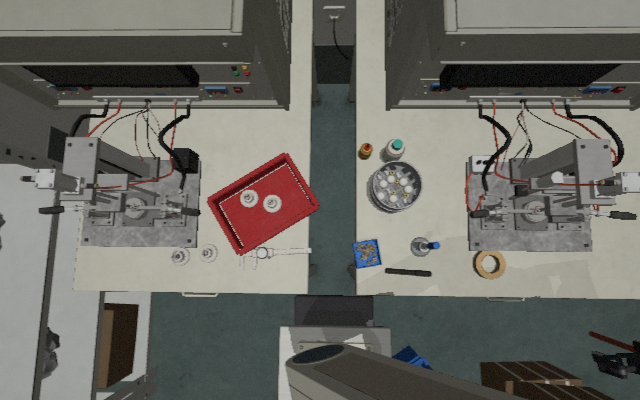

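View pics/side0.png

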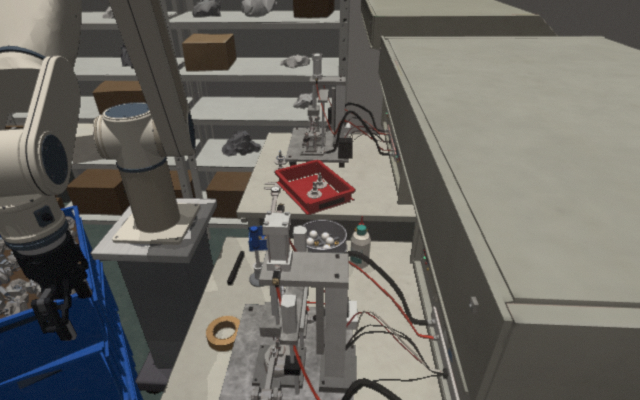

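```bash
cat > h.py <<'E'
import numpy as np,cv2
from cell import manip
def ray(n,u,v):
    m=manip.camera_model(n);P=m["pose"]
    d=P[:3,:3]@np.array([(u-m["cx"])/m["fx"],-(v-m["cy"])/m["fy"],-1]);return P[:3,3],d
def at_z(n,u,v,z):
    o,d=ray(n,u,v);return o+d*(z-o[2])/d[2]
def proj(n,p):
    m=manip.camera_model(n);P=m["pose"];c=P[:3,:3].T@(np.array(p,float)-P[:3,3])
    return np.array([m["cx"]+m["fx"]*c[0]/-c[2],m["cy"]+m["fy"]*c[1]/c[2]])
def tri(obs):
    A=np.zeros((3,3));b=np.zeros(3)
    for n,u,v in obs:
        o,d=ray(n,u,v);d=d/np.linalg.norm(d);M=np.eye(3)-np.outer(d,d);A+=M;b+=M@o
    return np.linalg.solve(A,b)
def crop(im,x,y,w,h,s): return cv2.resize(im[y:y+h,x:x+w],None,fx=s,fy=s,interpolation=cv2.INTER_CUBIC)
E
python3 - <<'E'
from h import *
t=cv2.imread("pics/top0.png");s=cv2.imread("pics/side0.png")
a=crop(t,364,156,64,64,9);b=np.zeros((576,220,3),np.uint8);c=crop(t,396,230,55,40,4);b[:160,:220]=c
c=crop(s,236,220,44,72,5);b[200:560,:220]=c
cv2.imwrite("pics/z1.png",np.hstack([a,b]))
print(at_z("top",396,187,103),at_z("top",420,247,0))
print(proj("side",at_z("top",396,187,103)))
E
```

```text
[ 539.63084405 -160.90639615  103.        ] [ 380.44713697 -246.36799556    0.        ]
[318.72902075 231.23430962]
```

View pics/z1.png

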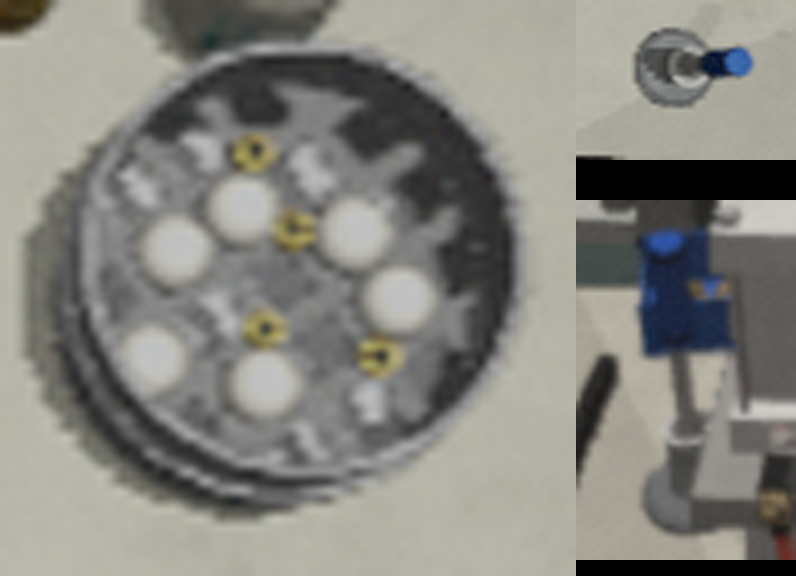

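```bash
cat > fit.py <<'E'
from h import *
from scipy.optimize import least_squares
def fit(balls,c0=(537,-161)):
    best=None
    for y0 in np.radians(np.arange(-45,45,5)):
        for dx in(-6,0,6):
            for dy in (-6,0,6):
                def r(p):
                    c,s=np.cos(p[2]),np.sin(p[2]);l=(balls-p[:2])@np.array([[c,-s],[s,c]]);e=l/25-np.round(l/25)
                    return np.r_[e.ravel()*25,(p[:2]-c0)/4]
                o=least_squares(r,[c0[0]+dx,c0[1]+dy,y0])
                if best is None or o.cost<best.cost-1e-6: best=o
    return best
def loc(p,P):
    c,s=np.cos(p[2]),np.sin(p[2]);return (np.array(P)-p[:2])@np.array([[c,-s],[s,c]])
E
python3 - <<'E'
from fit import *
px=lambda x,y:(364+(x+.5)/9-.5,156+(y+.5)/9-.5)
B=[(243,207),(177,248),(357,233),(401,297),(153,358),(265,383)]
U=[(254,152),(296,230),(265,328),(380,356)]
b=np.array([at_z("top",*px(*q),66.5)[:2] for q in B]);u=np.array([at_z("top",*px(*q),64)[:2] for q in U])
# rim ellipse check: left 80,right 518,top 45,bottom 480 (crop)
print("rim",at_z("top",*px(299,262),103))
for c0 in [(537,-161)]:
    o=fit(b,at_z("top",*px(299,262),103)[:2]);p=o.x;print(o.cost,p,np.degrees(p[2]))
print("balls",np.round(b,1).tolist(),"\nloc",np.round(loc(p,b),1).tolist())
print("bush",np.round(u,1).tolist(),"\nloc",np.round(loc(p,u),1).tolist())
t=tri([("top",436.1,244.9),("side",253.4,228.2)]);print("griptop",t,at_z("top",436.1,244.9,175),at_z("side",253.4,228.2,175))
print("foot",at_z("top",420.1,246.6,8),"tube",at_z("top",396+110.5/4-.5,230+64.5/4-.5,52))
print("side foot",at_z("side",236+107.5/5-.5,220+300.5/5-.5,10))
print("side tube",at_z("side",236+111/5-.5,220+238/5-.5,52))
E
```

```text
rim [ 546.11488505 -163.10199746  103.        ]
1.3732575836554366 [ 549.32112233 -166.05292851   -1.00118621] -57.363744165844594
balls [[570.5, -152.2], [557.2, -131.4], [562.5, -187.7], [542.2, -201.1], [522.1, -123.6], [514.5, -158.4]] 
loc [[-0.2, 25.4], [-24.9, 25.4], [25.4, -0.6], [25.7, -24.9], [-50.4, -0.0], [-25.2, -25.2]]
bush [[588.8, -156.2], [563.8, -169.1], [532.4, -159.0], [523.8, -194.8]] 
loc [[13.0, 38.6], [10.4, 10.6], [-15.1, -10.5], [10.4, -36.9]]
griptop [ 381.2509287  -246.3218156   171.17951916] [ 381.96384486 -245.06349415  175.        ] [ 381.75638954 -251.60607987  175.        ]
foot [ 381.41842956 -244.81292516    8.        ] tube [ 383.14721426 -242.97801086   52.        ]
side foot [ 377.53823085 -261.05337283   10.        ]
side tube [ 382.62987311 -257.77033093   52.        ]
```

Emit:
carry_out --rows '[{"twist": 0.157}, {"twist": 0.157}, {"twist": 0.157}, {"dx": 11, "dy": -44, "dz": -6}, {"dx": 11, "dy": -44, "dz": -6}, {"dx": 11, "dy": -44, "dz": -6}, {"dx": 11, "dy": -44, "dz": -6}, {"dx": 11, "dy": -44, "dz": -6}]'

```text
schema error: expected keys dx, dy, dz, twist
```

```bash
cat > go.py <<'E'
import sys
from h import *
def rod_frame(): return manip.get_state()
s=manip.get_state();R=s["ee_rot"];p=s["eef_pos"]
print("t",round(s["time"],2),"tcp",p.round(1),"yaw",np.degrees(np.arctan2(R[1,0],R[0,0])).round(2),"tilt",R[:,2].round(4),"gap",s["finger_gap"].round(1),"F",s["contact_force"].round(1),"M",s["torque"].round(2))
for a in sys.argv[1:]:
    w=np.array([float(v) for v in a.split(",")]);print(a,"tool delta",(R.T@(w-p)).round(1))
E
python3 go.py 381.5,-245.5,260 381.5,-245.5,133
python3 -c "
from h import *
print('teal cap',tri([('top',397,143),('side',361,229)]))"
```

```text
teal cap [ 656.8662392  -163.02960383  116.82791866]Traceback (most recent call last):
  File "go.py", line 5, in <module>
    print("t",round(s["time"],2),"tcp",p.round(1),"yaw",np.degrees(np.arctan2(R[1,0],R[0,0])).round(2),"tilt",R[:,2].round(4),"gap",s["finger_gap"].round(1),"F",s["contact_force"].round(1),"M",s["torque"].round(2))
                                                                                                                                    ^^^^^^^^^^^^^^^^^^^^^
AttributeError: 'float' object has no attribute 'round'
```

All keys are needed in each row.

Emit:
carry_out --rows '[{"dx": 0, "dy": 0, "dz": 0, "twist": 0.157}, {"dx": 0, "dy": 0, "dz": 0, "twist": 0.157}, {"dx": 0, "dy": 0, "dz": 0, "twist": 0.157}, {"dx": 11, "dy": -44, "dz": -6, "twist": 0}, {"dx": 11, "dy": -44, "dz": -6, "twist": 0}, {"dx": 11, "dy": -44, "dz": -6, "twist": 0}, {"dx": 11, "dy": -44, "dz": -6, "twist": 0}, {"dx": 11, "dy": -44, "dz": -6, "twist": 0}]'

```text
time: 1.1
eef_pos: [261.9, -397.9, 258.1]
ee_rot: [[0.972, -0.236, -0.002], [-0.236, -0.972, 0.007], [-0.004, -0.007, -1.0]]
contact_force: [1.5, 0.3, 0.4]
finger_gap: 85.5
```

```bash
sed -i 's/s\["finger_gap"\].round(1)/round(s["finger_gap"],1)/' go.py
python3 go.py 381.5,-245.5,260 381.5,-245.5,133
```

```text
t 1.1 tcp [ 261.9 -397.9  258.1] yaw -13.64 tilt [-0.0022  0.0074 -1.    ] gap 85.5 F [1.5 0.3 0.4] M [-0.03 -0.03 -0.06]
381.5,-245.5,260 tool delta [  80.3 -176.3   -1. ]
381.5,-245.5,133 tool delta [  80.8 -175.4  126. ]
```

Emit:
carry_out --rows '[{"dx": 16, "dy": -35, "dz": 0, "twist": -0.022}, {"dx": 16, "dy": -35, "dz": 0, "twist": 0}, {"dx": 16, "dy": -35, "dz": 0, "twist": 0}, {"dx": 16, "dy": -35, "dz": 0, "twist": 0}, {"dx": 14, "dy": -34, "dz": 0, "twist": 0}, {"dx": 2, "dy": -2, "dz": 0, "twist": 0}, {"dx": 0, "dy": 0, "dz": 40, "twist": 0}, {"dx": 0, "dy": 0, "dz": 0, "twist": 0}]'

```text
time: 2.1
eef_pos: [381.3, -235.4, 218.4]
ee_rot: [[0.978, -0.21, -0.002], [-0.21, -0.978, 0.007], [-0.004, -0.007, -1.0]]
contact_force: [-0.4, 0.4, 0.1]
finger_gap: 85.3
```

```bash
python3 go.py 381.5,-245.5,133
python3 - <<'E'
from h import *
t=manip.camera("top");s=manip.camera("side");cv2.imwrite("pics/t1.png",t);cv2.imwrite("pics/s1.png",s)
cv2.imwrite("pics/z2.png",np.hstack([crop(t,385,200,70,80,6),crop(s,225,190,62,80,6)]))
E
```

```text
t 2.1 tcp [ 381.3 -235.4  218.4] yaw -12.11 tilt [-0.0025  0.0074 -1.    ] gap 85.3 F [-0.4  0.4  0.1] M [0.01 0.01 0.06]
381.5,-245.5,133 tool delta [ 2.6 10.4 85.3]
```

View pics/z2.png

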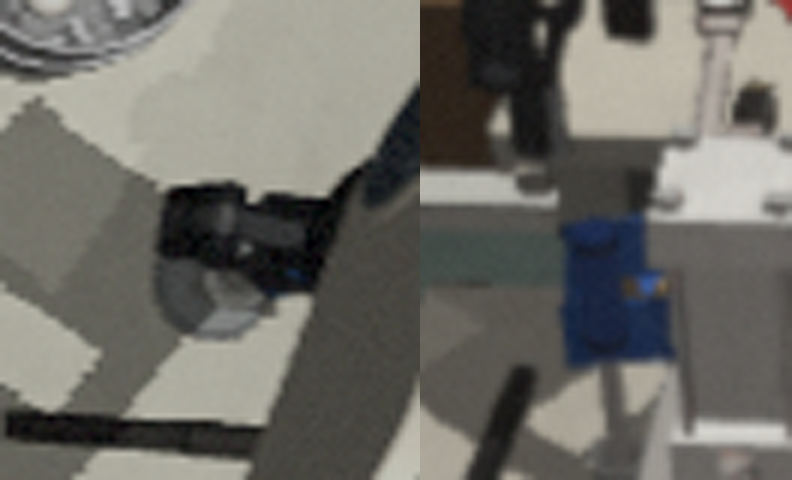

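Emit:
carry_out --rows '[{"dx": 2.5, "dy": 10, "dz": 0, "twist": 0}, {"dx": 0, "dy": 0, "dz": 0, "twist": 0}, {"dx": 0, "dy": 0, "dz": 30, "twist": 0}, {"dx": 0, "dy": 0, "dz": 30, "twist": 0}, {"dx": 0, "dy": 0, "dz": 22, "twist": 0}, {"dx": 0, "dy": 0, "dz": 0, "twist": 0}]'

```text
time: 2.95
eef_pos: [387.2, -252.5, 142.6]
ee_rot: [[0.977, -0.214, 0.012], [-0.214, -0.977, -0.002], [0.012, -0.0, -1.0]]
contact_force: [0.2, 0.4, 0.7]
finger_gap: 85.4
```

```bash
python3 go.py 381.5,-245.5,133
python3 - <<'E'
from h import *
t=manip.camera("top");s=manip.camera("side");cv2.imwrite("pics/t2.png",t);cv2.imwrite("pics/s2.png",s)
cv2.imwrite("pics/z3.png",np.hstack([crop(t,385,200,70,80,6),crop(s,225,190,62,80,6)]))
E
```

```text
t 2.95 tcp [ 387.2 -252.5  142.6] yaw -12.34 tilt [ 0.0117 -0.0023 -0.9999] gap 85.4 F [0.2 0.4 0.7] M [-0.01  0.02  0.03]
381.5,-245.5,133 tool delta [-7.2 -5.6  9.5]
```

View pics/z3.png

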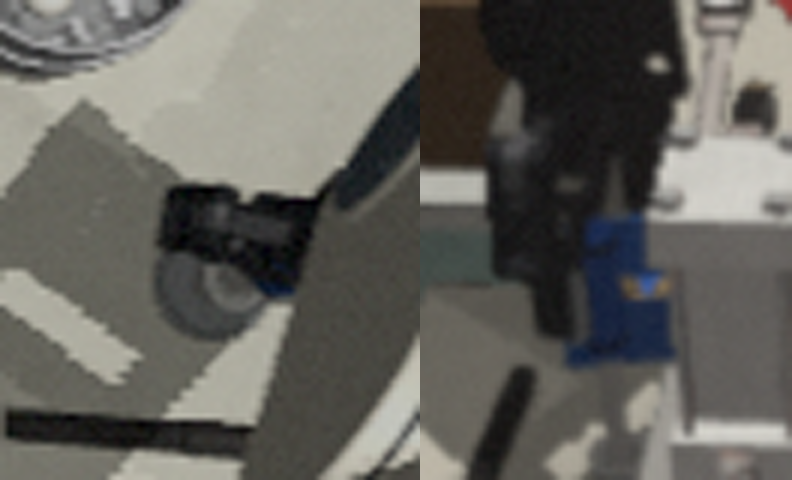

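Run:
```python
from h import *
s=manip.get_state();p=s["eef_pos"];R=s["ee_rot"]
c=lambda q:(420+(q[0]-225)*6,(q[1]-190)*6)
ct=lambda q:((q[0]-385)*6,(q[1]-200)*6)
for n,w in dict(tcp=p,near=p+R[:,1]*45-R[:,2]*13,far=p-R[:,1]*45-R[:,2]*13,rodtop=[381.5,-245.5,175],gripbot=[381.5,-245.5,110],stand=[381.5,-245.5,52]).items():
    print(n,np.round(w,0),"side",np.round(c(proj("side",w))),"top",np.round(ct(proj("top",w))))
```

```text
tcp [ 388. -253.  144.] side [612. 291.] top [305. 257.]
near [ 378. -297.  157.] side [565. 332.] top [420. 281.]
far [ 398. -209.  157.] side [649. 205.] top [207. 232.]
rodtop [ 382. -246.  175.] side [593. 220.] top [308. 271.]
gripbot [ 382. -246.  110.] side [607. 342.] top [267. 274.]
stand [ 382. -246.   52.] side [619. 444.] top [234. 277.]
```

Emit:
carry_out --rows '[{"dx": -2, "dy": -2, "dz": 4, "twist": 0}, {"dx": 0, "dy": 0, "dz": 4, "twist": 0}, {"dx": 0, "dy": 0, "dz": 0, "twist": 0}, {"dx": 0, "dy": 0, "dz": 0, "twist": 0}]'

```text
time: 3.55
eef_pos: [388.1, -251.6, 138.0]
ee_rot: [[0.977, -0.214, 0.018], [-0.214, -0.977, -0.007], [0.019, 0.003, -1.0]]
contact_force: [-0.6, 0.2, -0.1]
finger_gap: 85.7
```

```bash
python3 go.py 385,-249,133
```

```text
t 3.55 tcp [ 388.1 -251.6  138. ] yaw -12.33 tilt [ 0.0181 -0.0068 -0.9998] gap 85.7 F [-0.6  0.2 -0.1] M [ 0.03 -0.01  0.01]
385,-249,133 tool delta [-3.7 -1.9  5. ]
```

Emit:
carry_out --rows '[{"dx": -4, "dy": -2, "dz": 5, "twist": 0}, {"dx": 0, "dy": 0, "dz": 0, "twist": 0}]'

```text
time: 3.8
eef_pos: [384.4, -248.6, 132.7]
ee_rot: [[0.977, -0.214, 0.018], [-0.214, -0.977, -0.007], [0.019, 0.003, -1.0]]
contact_force: [-1.0, 0.1, 0.1]
finger_gap: 85.4
```

Emit:
carry_out --fingers 1 --rows '[{"dx": 0, "dy": 0, "dz": 0, "twist": 0}, {"dx": 0, "dy": 0, "dz": 0, "twist": 0}, {"dx": 0, "dy": 0, "dz": 0, "twist": 0}, {"dx": 0, "dy": 0, "dz": 0, "twist": 0}, {"dx": 0, "dy": 0, "dz": 0, "twist": 0}, {"dx": 0, "dy": 0, "dz": 0, "twist": 0}]'

```text
time: 4.55
eef_pos: [384.6, -248.6, 132.9]
ee_rot: [[0.977, -0.214, 0.018], [-0.214, -0.977, -0.007], [0.019, 0.003, -1.0]]
contact_force: [0.5, 0.4, -0.6]
finger_gap: 16.7
```

```bash
python3 go.py 385,-249,133
python3 - <<'E'
from h import *
t=manip.camera("top");s=manip.camera("side");cv2.imwrite("pics/t3.png",t);cv2.imwrite("pics/s3.png",s)
E
```

```text
t 4.55 tcp [ 384.6 -248.6  132.9] yaw -12.34 tilt [ 0.0183 -0.0068 -0.9998] gap 16.7 F [ 0.5  0.4 -0.6] M [0.09 0.07 0.01]
385,-249,133 tool delta [ 0.4  0.3 -0.1]
```

Emit:
carry_out --rows '[{"dx": 0, "dy": 0, "dz": -12, "twist": 0}, {"dx": 0, "dy": 0, "dz": -20, "twist": 0}, {"dx": 0, "dy": 0, "dz": -25, "twist": 0}, {"dx": 0, "dy": 0, "dz": -30, "twist": 0}, {"dx": 0, "dy": 0, "dz": -25, "twist": 0}, {"dx": 0, "dy": 0, "dz": -10, "twist": 0}, {"dx": 0, "dy": 0, "dz": 0, "twist": 0}, {"dx": 0, "dy": 0, "dz": 0, "twist": 0}]'

```text
time: 5.65
eef_pos: [381.4, -247.3, 260.9]
ee_rot: [[0.977, -0.214, 0.018], [-0.214, -0.977, -0.007], [0.019, 0.003, -1.0]]
contact_force: [-0.0, 0.4, -1.0]
finger_gap: 16.6
```

```bash
python3 go.py 549.3,-166.1,255
python3 - <<'E'
from h import *
t=manip.camera("top");s=manip.camera("side");cv2.imwrite("pics/t4.png",t);cv2.imwrite("pics/s4.png",s)
cv2.imwrite("pics/z4.png",np.hstack([crop(t,385,205,60,80,6),crop(s,225,190,70,80,6)]))
s=manip.get_state();p=s["eef_pos"];R=s["ee_rot"]
tip=p+R[:,2]*122.9;mid=p+R[:,2]*60
for w in(p,mid,tip,[384.6,-248.6,52]):
    a=proj("top",w);b=proj("side",w);print(np.round(w,0),((a-[385,205])*6).round(),((b-[225,190])*6+[360,0]).round())
E
```

```text
t 5.65 tcp [ 381.4 -247.3  260.9] yaw -12.33 tilt [ 0.0181 -0.007  -0.9998] gap 16.6 F [-0.   0.4 -1. ] M [ 0.02 -0.03 -0.03]
549.3,-166.1,255 tool delta [ 146.5 -115.3    8.3]
[ 381. -247.  261.] [376. 235.] [511.  49.]
[ 382. -248.  201.] [331. 237.] [528. 173.]
[ 384. -248.  138.] [290. 238.] [544. 295.]
[ 385. -249.   52.] [241. 241.] [564. 449.]
```

View pics/z4.png

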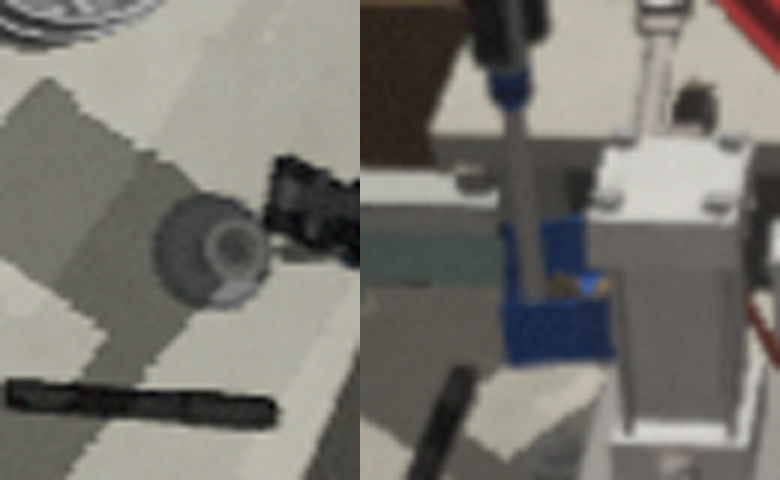

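Emit:
carry_out --rows '[{"dx": 25, "dy": -20, "dz": 0, "twist": 0}, {"dx": 30, "dy": -25, "dz": 0, "twist": 0}, {"dx": 40, "dy": -30, "dz": 0, "twist": 0}, {"dx": 40, "dy": -30, "dz": 0, "twist": 0}, {"dx": 25, "dy": -20, "dz": 0, "twist": 0}, {"dx": 15, "dy": -12, "dz": 0, "twist": 0}, {"dx": 5, "dy": -4, "dz": 0, "twist": 0}, {"dx": 0, "dy": 0, "dz": 0, "twist": 0}]'

```text
time: 6.75
eef_pos: [589.9, -144.9, 255.4]
ee_rot: [[0.976, -0.216, 0.005], [-0.216, -0.976, -0.003], [0.006, 0.002, -1.0]]
contact_force: [-0.6, 0.2, -0.5]
finger_gap: 16.5
```

```bash
python3 go.py 593.3,-144.1,225
```

```text
t 6.75 tcp [ 589.9 -144.9  255.4] yaw -12.47 tilt [ 0.005  -0.0031 -1.    ] gap 16.5 F [-0.6  0.2 -0.5] M [-0.02 -0.04 -0.01]
593.3,-144.1,225 tool delta [ 3.  -1.5 30.4]
```

```bash
cat > st.py <<'E'
import sys
from h import *
R0=np.array([[.977,-.214,.018],[-.214,-.977,-.007],[.019,.003,-1.]])
v=R0.T@np.array([0,0,-122.9]);S0=np.array([551.6,-168.7]);ang=np.radians(-57.36+45)
e1=np.array([np.cos(ang),np.sin(ang)]);e2=np.array([np.sin(ang),-np.cos(ang)])
s=manip.get_state();R=s["ee_rot"];p=s["eef_pos"];tip=p+R@v;d=tip[:2]-S0
def run(args):
    print("t",round(s["time"],2),"tip",tip.round(1),"s,t,z",(d@e1).round(1),(d@e2).round(1),tip[2].round(1),"tilt",R[:2,2].round(3),"gap",round(s["finger_gap"],1),"F",s["contact_force"].round(1))
    for a in args:
        q=[float(x) for x in a.split(",")];w=np.r_[S0+q[0]*e1+q[1]*e2,q[2]];print(a,"tool delta",(R.T@(w-tip)).round(1))
if __name__=="__main__":run(sys.argv[1:])
E
python3 st.py 35.4,-33,90
```

```text
t 6.75 tip [ 588.3 -144.4  132.5] s,t,z 30.7 -31.6 132.5 tilt [ 0.005 -0.003] gap 16.5 F [-0.6  0.2 -0.5]
35.4,-33,90 tool delta [ 4.5 -1.5 42.5]
```

Emit:
carry_out --rows '[{"dx": 4.5, "dy": -1.5, "dz": 5, "twist": 0}, {"dx": 0, "dy": 0, "dz": 12, "twist": 0}, {"dx": 0, "dy": 0, "dz": 12, "twist": 0}, {"dx": 0, "dy": 0, "dz": 8, "twist": 0}, {"dx": 0, "dy": 0, "dz": 0, "twist": 0}]'

```text
time: 7.38
eef_pos: [592.3, -146.0, 215.2]
ee_rot: [[0.976, -0.218, 0.003], [-0.218, -0.976, -0.003], [0.003, 0.002, -1.0]]
contact_force: [0.5, 0.7, -0.7]
finger_gap: 16.6
```

```bash
python3 st.py 35.4,-33,90 35.4,-33,61
python3 - <<'E'
from st import *
t=manip.camera("top");b=manip.camera("side");cv2.imwrite("pics/t5.png",t);cv2.imwrite("pics/s5.png",b)
cv2.imwrite("pics/z5.png",np.hstack([crop(t,364,150,64,72,6),crop(b,290,185,66,72,6)]))
for w in(tip,tip+[0,0,30],np.r_[S0,58]):
    a=proj("top",w);c=proj("side",w);print(w.round(),((a-[364,150])*6).round(),((c-[290,185])*6+[384,0]).round())
E
```

```text
t 7.38 tip [ 590.4 -145.5   92.3] s,t,z 32.9 -30.9 92.3 tilt [ 0.003 -0.003] gap 16.6 F [ 0.5  0.7 -0.7]
35.4,-33,90 tool delta [ 2.4 -2.1  2.3]
35.4,-33,61 tool delta [ 2.4 -2.1 31.3]
[ 590. -146.   92.] [153. 118.] [667. 279.]
[ 590. -146.  122.] [163. 103.] [668. 226.]
[ 552. -169.   58.] [192. 214.] [582. 366.]
```

View pics/z5.png

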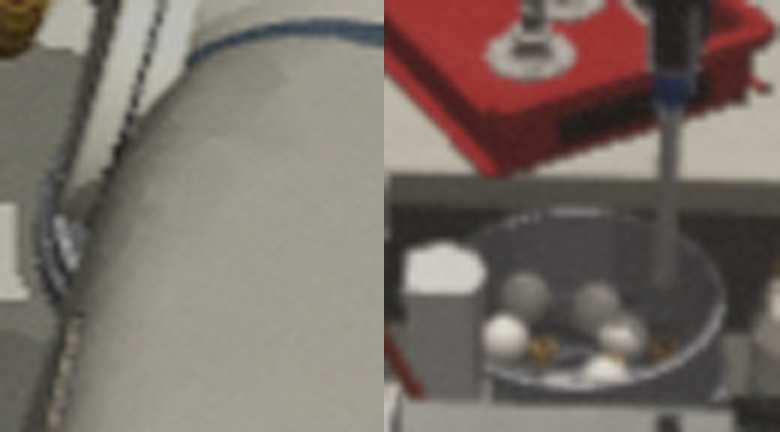

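Run:
```python
from st import *
f=lambda w:((proj("side",w)-[290,185])*6+[384,0]).round()
L=lambda s,t,z:np.r_[S0+s*e1+t*e2,z]
q=2**.5
for n,(x,y) in dict(A=(12.5,37.5),B=(12.5,12.5),C=(-12.5,-12.5),D=(12.5,-37.5)).items(): print(n,f(L((x+y)/q,(x-y)/q,64)))
for x,y in[(0,25),(-25,25),(25,0),(25,-25),(-50,0),(-25,-25)]: print("ball",x,y,f(L((x+y)/q,(x-y)/q,66.5)))
```

```text
A [665. 345.]
B [619. 362.]
C [545. 349.]
D [524. 396.]
ball 0 25 [628. 334.]
ball -25 25 [601. 306.]
ball 25 0 [609. 381.]
ball 25 -25 [562. 399.]
ball -50 0 [529. 295.]
ball -25 -25 [509. 339.]
```

Emit:
carry_out --rows '[{"dx": 2.4, "dy": -2, "dz": 4, "twist": 0}, {"dx": 0, "dy": 0, "dz": 8, "twist": 0}, {"dx": 0, "dy": 0, "dz": 8, "twist": 0}, {"dx": 0, "dy": 0, "dz": 6, "twist": 0}, {"dx": 0, "dy": 0, "dz": 1, "twist": 0}, {"dx": 0, "dy": 0, "dz": 0, "twist": 0}]'

```text
time: 8.22
eef_pos: [596.4, -144.6, 187.8]
ee_rot: [[0.976, -0.218, 0.005], [-0.218, -0.976, -0.004], [0.006, 0.002, -1.0]]
contact_force: [-0.9, 0.6, -0.2]
finger_gap: 16.7
```

```bash
python3 st.py 35.4,-33,61 35.4,-10,61
```

```text
t 8.22 tip [ 594.9 -144.2   64.9] s,t,z 37.0 -33.2 64.9 tilt [ 0.005 -0.004] gap 16.7 F [-0.9  0.6 -0.2]
35.4,-33,61 tool delta [-1.7  0.2  3.9]
35.4,-10,61 tool delta [-1.6 23.2  3.9]
```

Emit:
carry_out --rows '[{"dx": -1.5, "dy": 0, "dz": 3.5, "twist": 0}, {"dx": 0, "dy": 0, "dz": 0, "twist": 0}, {"dx": 0, "dy": 5, "dz": 0, "twist": 0}, {"dx": 0, "dy": 5, "dz": 0, "twist": 0}, {"dx": 0, "dy": 5, "dz": 0, "twist": 0}, {"dx": 0, "dy": 4, "dz": 0, "twist": 0}, {"dx": 0, "dy": 2, "dz": 0, "twist": 0}, {"dx": 0, "dy": 0, "dz": 0, "twist": 0}]'

```text
time: 9.22
eef_pos: [590.3, -166.8, 184.9]
ee_rot: [[0.976, -0.219, 0.007], [-0.219, -0.976, -0.004], [0.007, 0.002, -1.0]]
contact_force: [1.0, -0.6, -0.3]
finger_gap: 16.9
```

```bash
python3 st.py 35.4,-10,61 35.4,0,61
python3 - <<'E'
from h import *
b=manip.camera("side");cv2.imwrite("pics/s6.png",b)
E
```

```text
t 9.22 tip [ 588.9 -166.5   62. ] s,t,z 36.0 -10.2 62.0 tilt [ 0.007 -0.004] gap 16.9 F [ 1.  -0.6 -0.3]
35.4,-10,61 tool delta [-0.6  0.2  1. ]
35.4,0,61 tool delta [-0.5 10.2  1. ]
```

```bash
cat > br.py <<'E'
from st import *
def brass(im,x,y,w,h):
    c=im[y:y+h,x:x+w];hsv=cv2.cvtColor(c,cv2.COLOR_BGR2HSV)
    m=((hsv[...,0]>=12)&(hsv[...,0]<=32)&(hsv[...,1]>90)&(hsv[...,2]>50)).astype(np.uint8)
    n,l,st,ce=cv2.connectedComponentsWithStats(m,connectivity=8)
    out=[]
    for i in range(1,n):
        u,v=ce[i]+[x,y];o,dd=ray("side",u,v);w_=o+dd*(64-o[2])/dd[2];q=w_[:2]-S0;out.append((st[i,4],round(u,1),round(v,1),"s,t",(q@e1).round(1),(q@e2).round(1)))
    return out
if __name__=="__main__":
    for f in sys.argv[1:]:
        print(f);[print("  ",*b) for b in brass(cv2.imread(f),300,220,50,32)]
E
python3 br.py pics/side0.png pics/s5.png pics/s6.png
```

```text
pics/side0.png
   9 336.1 242.4 s,t 33.6 -17.3
   10 316.2 242.9 s,t -19.8 -0.9
pics/s5.png
   10 315.8 243.0 s,t -20.8 -0.2
   4 335.8 242.8 s,t 32.9 -15.7
pics/s6.png
   6 316.0 243.5 s,t -19.6 1.8
```

Emit:
carry_out --rows '[{"dx": 0, "dy": 5, "dz": 0.5, "twist": 0}, {"dx": 0, "dy": 4, "dz": 0, "twist": 0}, {"dx": 0, "dy": 0, "dz": 0, "twist": 0}, {"dx": -5, "dy": 0, "dz": 0, "twist": 0}, {"dx": -5, "dy": 0, "dz": 0, "twist": 0}, {"dx": -5, "dy": 0, "dz": 0, "twist": 0}, {"dx": -1, "dy": 0, "dz": 0, "twist": 0}, {"dx": 0, "dy": 0, "dz": 0, "twist": 0}]'

```text
time: 10.28
eef_pos: [571.3, -171.9, 184.3]
ee_rot: [[0.976, -0.218, 0.006], [-0.218, -0.976, -0.004], [0.007, 0.002, -1.0]]
contact_force: [0.8, -0.4, -0.6]
finger_gap: 16.7
```

```bash
python3 st.py 10,0,61
python3 - <<'E'
from h import *
b=manip.camera("side");cv2.imwrite("pics/s7.png",b)
E
python3 br.py pics/s7.png
```

```text
t 10.28 tip [ 569.8 -171.5   61.4] s,t,z 18.4 -1.1 61.4 tilt [ 0.006 -0.004] gap 16.7 F [ 0.8 -0.4 -0.6]
10,0,61 tool delta [-8.4  1.2  0.4]
pics/s7.png
   8 315.9 243.9 s,t -19.5 3.5
```

Emit:
carry_out --rows '[{"dx": -4, "dy": 0.5, "dz": 0, "twist": 0}, {"dx": -4, "dy": 0, "dz": 0, "twist": 0}, {"dx": 0, "dy": 0, "dz": 0, "twist": 0}, {"dx": 0, "dy": 0, "dz": 0, "twist": 0}]'

```text
time: 10.82
eef_pos: [562.9, -170.6, 184.2]
ee_rot: [[0.976, -0.218, 0.006], [-0.218, -0.976, -0.004], [0.007, 0.002, -1.0]]
contact_force: [-0.8, 0.8, -0.6]
finger_gap: 16.4
```

```bash
python3 st.py 10,0,61 10,0,98 -17.7,50,98
python3 - <<'E'
from h import *
b=manip.camera("side");cv2.imwrite("pics/s8.png",b);cv2.imwrite("pics/z8.png",crop(b,290,205,70,52,10))
E
python3 br.py pics/s8.png
```

```text
t 10.82 tip [ 561.5 -170.2   61.3] s,t,z 10.0 -0.7 61.3 tilt [ 0.006 -0.004] gap 16.4 F [-0.8  0.8 -0.6]
10,0,61 tool delta [0.  0.7 0.3]
10,0,98 tool delta [  0.3   0.8 -36.7]
-17.7,50,98 tool delta [-27.2  50.9 -36.8]
pics/s8.png
   8 315.9 243.5 s,t -20.0 1.9
```

View pics/z8.png

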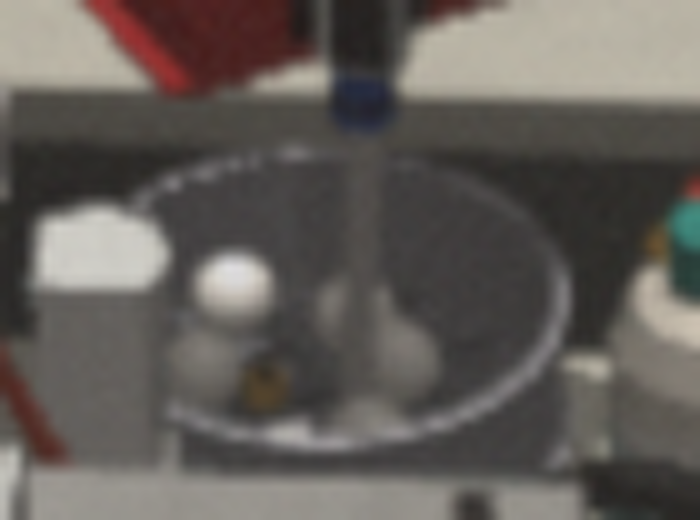

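Emit:
carry_out --rows '[{"dx": 0, "dy": 0, "dz": -15, "twist": 0}, {"dx": 0, "dy": 0, "dz": -18, "twist": 0}, {"dx": 0, "dy": 0, "dz": -2, "twist": 0}, {"dx": -7, "dy": 13, "dz": 0, "twist": 0}, {"dx": -9, "dy": 16, "dz": 0, "twist": 0}, {"dx": -8, "dy": 14, "dz": 0, "twist": 0}, {"dx": -2, "dy": 4, "dz": 0, "twist": 0}, {"dx": 0, "dy": 0, "dz": 0, "twist": 0}]'

```text
time: 11.88
eef_pos: [523.8, -214.3, 221.8]
ee_rot: [[0.976, -0.219, 0.006], [-0.219, -0.976, -0.004], [0.007, 0.003, -1.0]]
contact_force: [0.2, 0.5, -1.1]
finger_gap: 16.4
```

```bash
python3 st.py -17.7,51,61
```

```text
t 11.88 tip [ 522.4 -214.    98.9] s,t,z -18.8 50.5 98.9 tilt [ 0.006 -0.004] gap 16.4 F [ 0.2  0.5 -1.1]
-17.7,51,61 tool delta [ 0.9  0.4 37.9]
```

Emit:
carry_out --rows '[{"dx": 1, "dy": 0.5, "dz": 8, "twist": 0}, {"dx": 0, "dy": 0, "dz": 12, "twist": 0}, {"dx": 0, "dy": 0, "dz": 10, "twist": 0}, {"dx": 0, "dy": 0, "dz": 5, "twist": 0}, {"dx": 0, "dy": 0, "dz": 0, "twist": 0}]'

```text
time: 12.5
eef_pos: [525.2, -214.1, 183.1]
ee_rot: [[0.976, -0.218, 0.005], [-0.218, -0.976, -0.003], [0.005, 0.002, -1.0]]
contact_force: [-0.3, -0.3, -1.0]
finger_gap: 16.7
```

```bash
python3 st.py -17.7,51,61 -17.7,28,61
```

```text
t 12.5 tip [ 523.5 -213.6   60.2] s,t,z -17.8 49.9 60.2 tilt [ 0.005 -0.003] gap 16.7 F [-0.3 -0.3 -1. ]
-17.7,51,61 tool delta [ 0.1  1.2 -0.8]
-17.7,28,61 tool delta [  0.  -21.8  -0.9]
```

Emit:
carry_out --rows '[{"dx": 0, "dy": -4, "dz": -0.5, "twist": 0}, {"dx": 0, "dy": -5, "dz": 0, "twist": 0}, {"dx": 0, "dy": -5, "dz": 0, "twist": 0}, {"dx": 0, "dy": -4, "dz": 0, "twist": 0}, {"dx": 0, "dy": -2, "dz": 0, "twist": 0}, {"dx": 0, "dy": 0, "dz": 0, "twist": 0}]'

```text
time: 13.25
eef_pos: [530.6, -193.0, 184.7]
ee_rot: [[0.976, -0.218, 0.007], [-0.218, -0.976, -0.004], [0.007, 0.002, -1.0]]
contact_force: [0.8, -0.4, -0.9]
finger_gap: 16.5
```

```bash
python3 st.py -17.7,28,61 -17.7,-7,61
```

```text
t 13.25 tip [ 529.2 -192.6   61.8] s,t,z -16.7 28.2 61.8 tilt [ 0.007 -0.004] gap 16.5 F [ 0.8 -0.4 -0.9]
-17.7,28,61 tool delta [-1.  -0.2  0.8]
-17.7,-7,61 tool delta [ -1.1 -35.2   0.7]
```

Emit:
carry_out --rows '[{"dx": -1, "dy": -5, "dz": 0.5, "twist": 0}, {"dx": -0.5, "dy": -6, "dz": 0, "twist": 0}, {"dx": 0, "dy": -6, "dz": 0, "twist": 0}, {"dx": 0, "dy": -5, "dz": 0, "twist": 0}, {"dx": 0, "dy": -5, "dz": 0, "twist": 0}, {"dx": 0, "dy": -4, "dz": 0, "twist": 0}, {"dx": 0, "dy": -2, "dz": 0, "twist": 0}, {"dx": 0, "dy": 0, "dz": 0, "twist": 0}]'

```text
time: 14.25
eef_pos: [536.7, -158.1, 184.0]
ee_rot: [[0.976, -0.217, 0.007], [-0.217, -0.976, -0.004], [0.007, 0.002, -1.0]]
contact_force: [-0.4, -0.0, -1.2]
finger_gap: 16.6
```

```bash
python3 st.py -17.7,-7,61
python3 - <<'E'
from h import *
b=manip.camera("side");cv2.imwrite("pics/s9.png",b)
E
python3 br.py pics/s9.png
```

```text
t 14.25 tip [ 535.4 -157.7   61.1] s,t,z -18.2 -7.3 61.1 tilt [ 0.007 -0.004] gap 16.6 F [-0.4 -0.  -1.2]
-17.7,-7,61 tool delta [0.5 0.3 0.1]
pics/s9.png
```

Emit:
carry_out --rows '[{"dx": 0, "dy": 0, "dz": -15, "twist": 0}, {"dx": 0, "dy": 0, "dz": -25, "twist": 0}, {"dx": 0, "dy": 0, "dz": -22, "twist": 0}, {"dx": 0, "dy": 0, "dz": -2, "twist": 0}, {"dx": -20, "dy": 20, "dz": 0, "twist": 0}, {"dx": -30, "dy": 28, "dz": 0, "twist": 0}, {"dx": -30, "dy": 28, "dz": 0, "twist": 0}, {"dx": -15, "dy": 13, "dz": 0, "twist": 0}]'

```text
time: 15.3
eef_pos: [422.2, -225.8, 251.3]
ee_rot: [[0.976, -0.216, 0.009], [-0.216, -0.976, -0.004], [0.009, 0.002, -1.0]]
contact_force: [0.0, -1.0, -0.4]
finger_gap: 16.7
```

Emit:
carry_out --rows '[{"dx": 0, "dy": 0, "dz": 0, "twist": 0}, {"dx": 0, "dy": 0, "dz": 0, "twist": 0}]'

```text
time: 15.55
eef_pos: [422.2, -226.2, 251.3]
ee_rot: [[0.976, -0.218, 0.009], [-0.218, -0.976, -0.004], [0.01, 0.002, -1.0]]
contact_force: [0.2, 0.0, 0.3]
finger_gap: 16.7
```

```bash
sed -i 's/^    for a in args:/    b=np.array([384.6,-248.6]);print("bore offset tip->bore tool delta",(R.T@np.r_[b-tip[:2],0]).round(1))\n    for a in args:/' st.py; python3 st.py
python3 - <<'E'
from st import *
t=manip.camera("top");b=manip.camera("side");cv2.imwrite("pics/t10.png",t);cv2.imwrite("pics/s10.png",b)
x=np.zeros((600,350,3),np.uint8);x[:480]=crop(b,235,190,70,96,5)
cv2.imwrite("pics/z10.png",np.hstack([crop(t,364,156,90,120,5),x]))
for w in(tip,[384.6,-248.6,52]):
    a=proj("top",w);c=proj("side",w);print(np.round(w),((a-[364,156])*5).round(),((c-[235,190])*5+[450,0]).round())
E
python3 br.py pics/s10.png
```

```text
t 15.55 tip [ 421.2 -225.8  128.4] s,t,z -115.2 83.7 128.4 tilt [ 0.009 -0.004] gap 16.7 F [0.2 0.  0.3]
bore offset tip->bore tool delta [-30.7  30.2  -0.3]
[ 421. -226.  128.] [296. 371.] [635. 236.]
[ 385. -249.   52.] [306. 446.] [570. 374.]
pics/s10.png
```

View pics/z10.png

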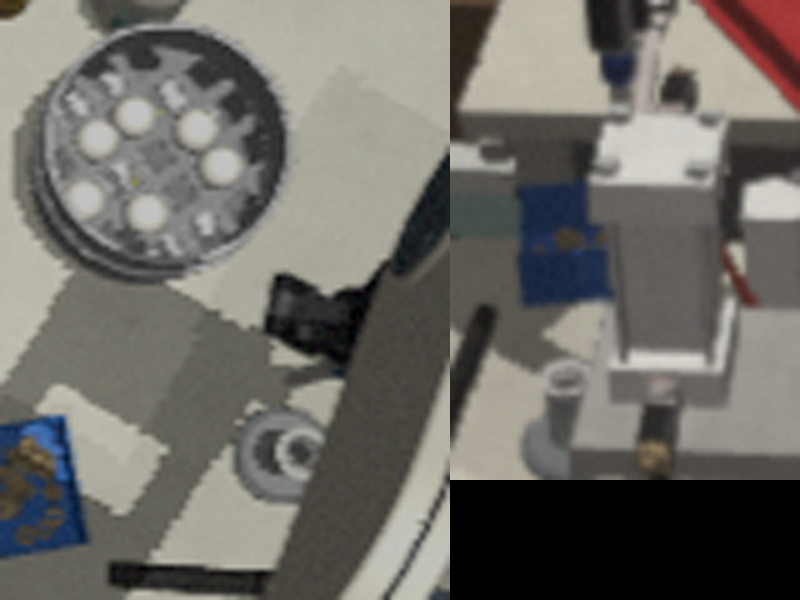

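Run:
```python
from st import *
t=cv2.imread("pics/t10.png")
c=crop(t,370,158,54,54,11);c=cv2.convertScaleAbs(c,alpha=1.8,beta=0)
p=(549.3,-166.05);q=2**.5
for n,(x,y) in dict(A=(25,25),B=(0,0),C=(-25,0),D=(0,-25)).items():
    for z in(58,62,8):
        w=np.r_[np.array(p)+(x+y)/q*e1+(x-y)/q*e2,z];a=(proj("top",w)-[370,158]+.5)*11;print(n,z,a.round())
cv2.imwrite("pics/z11.png",c)
```

```text
A 58 [309. 189.]
A 62 [311. 185.]
A 8 [277. 228.]
B 58 [281. 319.]
B 62 [284. 316.]
B 8 [250. 353.]
C 58 [200. 370.]
C 62 [202. 367.]
C 8 [173. 401.]
D 58 [335. 400.]
D 62 [338. 397.]
D 8 [301. 430.]
```

View pics/z11.png

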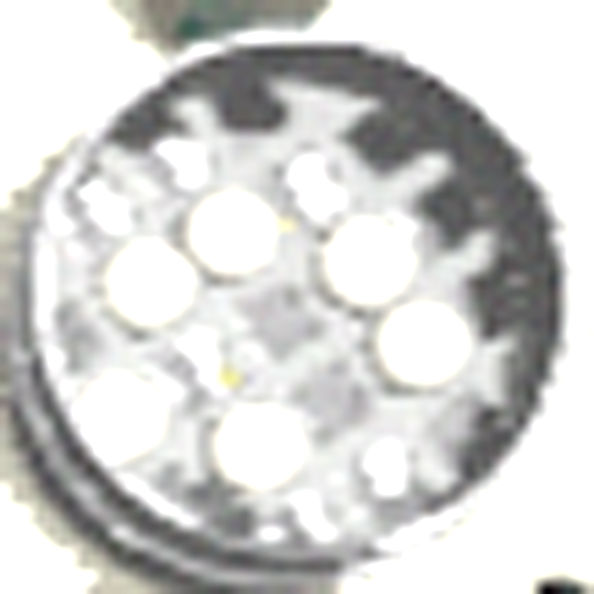

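Emit:
carry_out --rows '[{"dx": -8, "dy": 8, "dz": 5, "twist": 0}, {"dx": -10, "dy": 10, "dz": 15, "twist": 0}, {"dx": -8, "dy": 8, "dz": 15, "twist": 0}, {"dx": -3, "dy": 3, "dz": 12, "twist": 0}, {"dx": 0, "dy": 0, "dz": 5, "twist": 0}, {"dx": 0, "dy": 0, "dz": 0, "twist": 0}, {"dx": 0, "dy": 0, "dz": 0, "twist": 0}]'

```text
time: 16.52
eef_pos: [388.7, -248.5, 196.5]
ee_rot: [[0.977, -0.213, 0.01], [-0.213, -0.977, -0.004], [0.01, 0.002, -1.0]]
contact_force: [0.5, -0.8, -0.7]
finger_gap: 17.0
```

```bash
python3 st.py
```

```text
t 16.52 tip [ 387.6 -248.1   73.6] s,t,z -143.2 112.7 73.6 tilt [ 0.01  -0.004] gap 17.0 F [ 0.5 -0.8 -0.7]
bore offset tip->bore tool delta [-2.9  1.1 -0. ]
```

Emit:
carry_out --rows '[{"dx": -2.8, "dy": 1, "dz": 4, "twist": 0}, {"dx": 0, "dy": 0, "dz": 6, "twist": 0}, {"dx": 0, "dy": 0, "dz": 4, "twist": 0}, {"dx": 0, "dy": 0, "dz": 0, "twist": 0}, {"dx": 0, "dy": 0, "dz": 0, "twist": 0}]'

```text
time: 17.15
eef_pos: [386.3, -248.9, 182.2]
ee_rot: [[0.977, -0.213, 0.011], [-0.213, -0.977, -0.005], [0.012, 0.003, -1.0]]
contact_force: [0.1, -0.1, -0.6]
finger_gap: 16.5
```

```bash
python3 st.py
```

```text
t 17.15 tip [ 385.5 -248.7   59.3] s,t,z -145.2 113.7 59.3 tilt [ 0.011 -0.005] gap 16.5 F [ 0.1 -0.1 -0.6]
bore offset tip->bore tool delta [-0.9  0.1 -0. ]
```

Emit:
carry_out --rows '[{"dx": -0.9, "dy": 0, "dz": 3, "twist": 0}, {"dx": 0, "dy": 0, "dz": 4, "twist": 0}, {"dx": 0, "dy": 0, "dz": 4, "twist": 0}, {"dx": 0, "dy": 0, "dz": 4, "twist": 0}, {"dx": 0, "dy": 0, "dz": 0, "twist": 0}]'

```text
time: 17.77
eef_pos: [385.6, -248.9, 166.1]
ee_rot: [[0.977, -0.213, 0.011], [-0.213, -0.977, -0.005], [0.012, 0.003, -1.0]]
contact_force: [-0.6, -0.7, -1.1]
finger_gap: 16.2
```

```bash
python3 st.py
```

```text
t 17.77 tip [ 384.7 -248.6   43.2] s,t,z -145.9 113.8 43.2 tilt [ 0.011 -0.005] gap 16.2 F [-0.6 -0.7 -1.1]
bore offset tip->bore tool delta [-0.1  0.  -0. ]
```

In the bore with no contact force; going on down (33 mm left).

Emit:
carry_out --rows '[{"dx": 0, "dy": 0, "dz": 5, "twist": 0}, {"dx": 0, "dy": 0, "dz": 6, "twist": 0}, {"dx": 0, "dy": 0, "dz": 6, "twist": 0}, {"dx": 0, "dy": 0, "dz": 6, "twist": 0}, {"dx": 0, "dy": 0, "dz": 4, "twist": 0}, {"dx": 0, "dy": 0, "dz": 2, "twist": 0}, {"dx": 0, "dy": 0, "dz": 0, "twist": 0}]'

```text
time: 18.65
eef_pos: [386.0, -249.0, 134.9]
ee_rot: [[0.977, -0.213, 0.011], [-0.213, -0.977, -0.005], [0.011, 0.002, -1.0]]
contact_force: [-0.1, -0.3, 0.1]
finger_gap: 16.5
```

```bash
python3 st.py
```

```text
t 18.65 tip [ 385.1 -248.7   12. ] s,t,z -145.5 113.8 12.0 tilt [ 0.011 -0.005] gap 16.5 F [-0.1 -0.3  0.1]
bore offset tip->bore tool delta [-0.5 -0.  -0. ]
```

Lower 1.5 mm more, then open.

Emit:
carry_out --rows '[{"dx": 0, "dy": 0, "dz": 1.5, "twist": 0}, {"dx": 0, "dy": 0, "dz": 0, "twist": 0}]'

```text
time: 18.9
eef_pos: [386.2, -249.2, 133.5]
ee_rot: [[0.977, -0.213, 0.011], [-0.213, -0.977, -0.005], [0.012, 0.003, -1.0]]
contact_force: [-0.1, 0.3, -1.6]
finger_gap: 16.8
```

Emit:
carry_out --fingers 0 --rows '[{"dx": 0, "dy": 0, "dz": 0, "twist": 0}, {"dx": 0, "dy": 0, "dz": 0, "twist": 0}, {"dx": 0, "dy": 0, "dz": 0, "twist": 0}, {"dx": 0, "dy": 0, "dz": 0, "twist": 0}, {"dx": 0, "dy": 0, "dz": 0, "twist": 0}, {"dx": 0, "dy": 0, "dz": 0, "twist": 0}]'

```text
time: 19.65
eef_pos: [386.5, -249.4, 134.0]
ee_rot: [[0.977, -0.213, 0.012], [-0.213, -0.977, -0.006], [0.013, 0.003, -1.0]]
contact_force: [0.1, -0.2, 0.1]
finger_gap: 85.8
```

```bash
python3 st.py
```

```text
t 19.65 tip [ 385.8 -249.2   11.1] s,t,z -144.7 114.2 11.1 tilt [ 0.012 -0.006] gap 85.8 F [ 0.1 -0.2  0.1]
bore offset tip->bore tool delta [-1.3 -0.4 -0. ]
```

Released. Lift straight up, then back off towards −x/−y to clear the view.

Emit:
carry_out --rows '[{"dx": 0, "dy": 0, "dz": -20, "twist": 0}, {"dx": 0, "dy": 0, "dz": -30, "twist": 0}, {"dx": 0, "dy": 0, "dz": -30, "twist": 0}, {"dx": 0, "dy": 0, "dz": -25, "twist": 0}, {"dx": -10, "dy": 25, "dz": -5, "twist": 0}, {"dx": -15, "dy": 35, "dz": 0, "twist": 0}, {"dx": -15, "dy": 35, "dz": 0, "twist": 0}, {"dx": -10, "dy": 25, "dz": 0, "twist": 0}]'

```text
time: 20.65
eef_pos: [309.6, -357.0, 247.7]
ee_rot: [[0.978, -0.209, 0.012], [-0.208, -0.978, -0.006], [0.013, 0.004, -1.0]]
contact_force: [-0.3, 0.4, -0.3]
finger_gap: 85.4
```

Emit:
carry_out --rows '[{"dx": 0, "dy": 0, "dz": 0, "twist": 0}, {"dx": 0, "dy": 0, "dz": 0, "twist": 0}]'

```text
time: 20.9
eef_pos: [308.8, -357.5, 247.5]
ee_rot: [[0.977, -0.212, 0.012], [-0.212, -0.977, -0.006], [0.013, 0.003, -1.0]]
contact_force: [0.3, 0.5, -0.2]
finger_gap: 85.1
```

```bash
python3 go.py
python3 - <<'E'
from st import *
t=manip.camera("top");b=manip.camera("side");cv2.imwrite("pics/t12.png",t);cv2.imwrite("pics/s12.png",b)
x=np.zeros((600,350,3),np.uint8);x[:480]=crop(b,235,190,70,96,5)
cv2.imwrite("pics/z12.png",np.hstack([crop(t,350,156,90,120,5),x]))
E
python3 br.py pics/s12.png
```

```text
t 20.9 tcp [ 308.8 -357.5  247.5] yaw -12.22 tilt [ 0.0121 -0.0059 -0.9999] gap 85.1 F [ 0.3  0.5 -0.2] M [ 0.03 -0.01 -0.03]
pics/s12.png
```

View pics/z12.png

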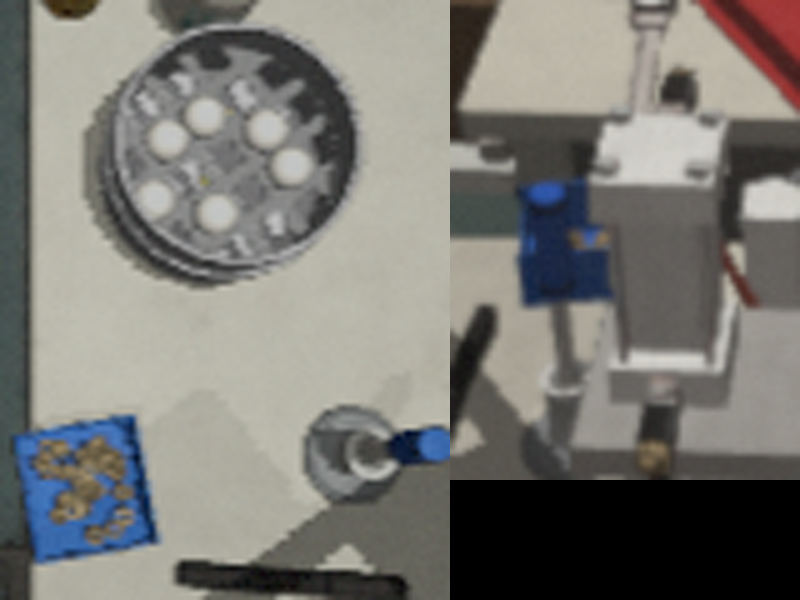

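Run:
```python
from h import *
for n,a,b,(x,y,w,h) in(("top","top0","t12",(425,235,20,20)),("side","side0","s12",(246,222,16,14))):
    for f in(a,b):
        c=cv2.imread(f"pics/{f}.png")[y:y+h,x:x+w].astype(int);m=(c[...,0]>c[...,2]+70)&(c[...,0]>140)
        print(n,f,m.sum(),np.argwhere(m).mean(0).round(2))
manip.hand_in();print(manip.get_state()["time"])
```

```text
top top0 32 [10.   11.34]
top t12 34 [ 9.5  11.71]
side side0 15 [5.8 7.4]
side s12 15 [5.93 7.67]
the job is handed in; nothing more can be done
the job is handed in; nothing more can be done
```

I handed the job in at about 21 s of the 72 s limit. The rod is back in its stand and all four bushes appear to be in the pan, though I only confirmed two of them by sight there.

With the rod tip about 3 mm above the plate, I pushed each bush off its bar crossing into a free neighbouring hole. The fingers stayed well above the balls.

**Last checks:**
- **Bushes:** no bush is left on the plate in the top or side view. Through the grid I can see brass in the pan at two spots. The other two bushes are hidden under the bars, so I infer they dropped because their target holes and the plate are empty.
- **Balls:** all six are still in their original holes.
- **Rod:** it was released with its tip about 1 mm above the bore floor by arm reading. Its grip top then appeared within about 0.6 pixel of its starting position in both cameras, so it looks fully home.
- **Bystanders:** the parts bin is where it was. I did not measure the oil bottle or the near rotor again, but the arm read no contact force above about 2 N in any reading.
- **Disagreement:** the top and side cameras differed by several mm on the stand's position. I resolved that with the arm's own reading when it gripped the rod.

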